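# Run a belt tensioner out to the mark on its check fixture

## Robot

A 6-joint arm with a two-finger parallel gripper is mounted at the origin on the work surface. World frame = base frame: x ahead of the robot, y to its left, z up, the work surface at z = 0. Lengths are in mm, angles in rad, forces in N, time in s.
With the tool pointing down it reaches from about 275 to 725 mm from the base axis. Payload 15.9 kg.
Tool frame: the origin (TCP) lies at the very end of the fingers, on their centre line; the grasp point (between the pads) lies 19 mm behind it; z points along the fingers, y is the direction in which the jaws open and shut (so a half turn about z gives the same grasp; the last joint's range is limited). The gripper opens to 85 mm and grips with 20 to 120 N. Pads are 22 mm wide; open, the fingers measure 114 mm over their backs; the gripper's body (76 mm by 85 mm) begins 54 mm behind the grasp point. The pads swing forward as they close: fully open they stand 13 mm farther back than shut.
Start: joints at [-1.207, 0.213, -0.034, 1.323, 0, 1.571], TCP at [177.907, -467.263, 231.306] pointing down, gripper open.
Joint ranges: [-2.98, 2.98], [-0.74, 1.72], [-1.14, 1.35], [-2.1, 2.04], [-1.57, 1.44], [-3.14, 3.14]. Speed limits (rad/s): [1.89, 1.89, 2.39, 2.57, 3.14, 3.14].

## Interface

Orientations are given as a rotation vector (axis times angle).
In Python, from station import * gives the robot as it stands. The module is installed in compiled form; this text tells all that it offers.
- The arm moves only by the tool step_arm, never from a script. Its argument "commands" is a list of rows, each an object of numbers: "x", "y", "z": the shift along the tool's x, y, z in units of 40 mm (1.0 is 40 mm); "turn": the turn about the tool's z in units of 6 degrees (1.0 is 6 degrees). A call has 1 to 12 rows; each row is the pose to reach, as a shift and turn from the pose commanded when the call began, along the tool's axes at that moment; what a row does not reach only later rows make up. A row lasts 1/10 s, in which the tool goes at most 50 mm and 8.59 degrees, less where a joint would pass 70% of its speed; a pose out of reach is approached as far as the arm can. A call with a gripper value outside its range is refused whole. "hand" is the finger opening in mm, from 0 to 85.4, set as the call begins (left out, the last holds). The fingers move at their own pace and stop on an object; "grip_force" is the grip in N (left out, the last holds). Time passes only in rows, so rows that repeat a pose let the fingers close. It gives the time, the measured TCP pose, the force and the opening at its end, in the units of the state.
- get_state(): the state, without advancing time (a new reading comes with each control period).
- get_image(name): name is "side" or "top"; returns (picture, depth): 400x640x3 uint8, red, green, blue; 400x640 float32, mm along the optical axis (not along the pixel's ray), 0 where there is no reading.
- camera_params(name): a dict with "camera_matrix" (3x3 intrinsics, pixels), "xyz" and "orientation" of the camera in the world. Camera axes: x right, y up, looking along -z (the intrinsics and any distortion apply to the point x, -y, -z); pixel columns grow to the right and rows downward; lengths in mm; the calibration is good to about 2 mm. A picture is of the moment at which its call begins. camera_params takes no time and is no camera call.
- close_job(): hands the job in, once; it reports no verdict.
Trained networks look in the newest picture that a camera, given by its name, has taken for a name from the list of things; names that differ only in an ending like _2 or _b are one class to them, and where a whole thing is asked for, a point or a joint stands for the part that bears it (a point fixed in the world has none). Each returns a list of dicts, best first, with "p" (0 to 1); they miss things now and then, are a little off and sometimes report something else, mostly with a low value. They report only what shows in the picture. A call takes as long as a camera call. They do not tell look-alikes from the thing itself.
- silhouettes(camera, name): "mask" (400x640 bool, what is visible of it) and "pixel" ([column, row] in pixels, amid what is visible of it).
The state is a dict: "clock": time; "joint_positions": joint angles; "joint_vel": joint speeds; "joint_torque": joint torques, N m; "eef_pos": TCP position; "orientation": TCP orientation; "force": force on the tool from outside, world axes, zero at the start; "moment": the same for the moment, N m; "grip_width": finger opening in mm.
Only numpy, scipy, OpenCV 4.12 (cv2) and the standard library are available. Lean on these libraries where they do the work, as an engineer would, in place of code of your own. Each camera call takes 0.05 s, during which the arm holds its last target.

## Task

Pull the red travel lock straight out of its slot under the tensioner's scale and lay it flat in the grey tray. Then push the sprung tensioner arm out until its pointer has carried the blue rider level with the yellow mark, without running past it, hold it there for a second, and ease the arm back to rest under control, so that the rider stays behind at the mark. Leave the yellow mark and the other things on the table where they are.

Things in the scene. Friction and masses are not known exactly. Their poses are not given: they have to be found in the camera images.
- rig: Check fixture, fixed: aluminium plate 230 (x) x 212 (y) x 15 mm on four green stand-offs, top face 45 mm above the table. Origin: on the table under the plate's centre; x, y along its edges. It carries the tensioner (dark hub, foot 80 mm across, at x 0, y -58 mm) and along its +y side a white arc-shaped scale sheet, 3 mm thick, top 76 mm above the table, 122 to 162 mm from the pivot.
- pivot (a point): On the tensioner's vertical hinge axis, 105 mm above the table (height of the pulley's middle). Axes as rig. The scale (0 to 50 degrees, a line every 5, longer every 10) is centred on it. Scale angle t grows clockwise seen from above; its zero line lies 0.436 rad anticlockwise of the +y axis: radius r, angle t is at x = r sin(t-0.436), y = r cos(t-0.436) from here.
- tensioner (a joint): Scale angle of the tensioner arm (rad): 0 at rest, up to 0.9; grows as the pulley is pushed clockwise seen from above (broadly away from the robot). A spring drives it back to 0: holding it at the pulley takes about 5 N near rest, 14 N at 0.6 rad; let go, it snaps back. With the lock in its slot it moves only about 0.05 rad.
- pulley_mid (a point): Centre of the black pulley on the arm's outer end, half-way up it, 90 mm from the hinge axis. The pulley is 52 mm across, 24 mm high (93 to 117 mm above the table, plus a 6 mm bolt head), spins freely. Site y points outwards along the arm, x the way the pulley moves when pushed. The arm lies under it (92 mm above the table, 38 mm wide); beside the pulley there is free space.
- pointer_tip (a point): Tip of the black pointer (8 mm wide) on the end of the arm, 136 mm from the hinge axis, just above the scale. x axis as pulley_mid.
- rider (a joint): Scale angle (rad) of the blue rider's centre line. The rider slides on the scale with light friction and stays where it is left; the pointer meets it and pushes it on ahead, its centre line then leading the arm's angle by about 0.07 rad.
- rider_tip (a point): Index tip of the blue rider (block 10 mm wide, 18 mm radially, 12 mm high, on the scale 123 to 141 mm from the pivot), on its centre line, 145 mm from the pivot, 79 mm above the table.
- mark (a joint): Scale angle (rad) of the yellow mark's centre line, 0.45 to 0.75; clamped to the scale's outer rim, to be left alone.
- mark_tip (a point): Point on the yellow mark's centre line (tab 8 mm wide, from 151 mm outwards), 145 mm from the pivot, 79 mm above the table: the rider's tip is to stand here. x axis points along the scale the way its angle grows.
- lock: Red travel lock, loose, about 80 g, 124 mm long, lying in a radial slot 24 mm wide and 28 mm high under the scale. Origin: centre of its underside (45 mm above the table in the slot); y along its length to the grip end, z up. Bar 20 mm wide, 22 high; the last 28 mm at +y is a grip block 24 wide, 32 high. It comes out along its own +y and is clear of slot and plate when drawn 82 mm.
- lock_mid (a point): Centre of the lock's length, half-way up the bar (11 mm above its underside). Axes as lock.
- lock_grip (a point): Centre of the lock's grip block with black grooves: 48 mm towards +y from the lock's centre, 16 mm above its underside (61 mm above the table in the slot). The block sticks out past the plate's edge, with nothing but the table below and beside it. Axes as lock.
- tray: Grey plastic tray, fixed, open on top, 150 (x) x 210 (y) x 32 mm outside, walls and floor 5 mm, empty. Origin: centre of its underside, on the table; y along its length.
- clampstand: Bystander: clamp stand, beige round foot 88 mm across, aluminium post 170 mm high with a black knob. Origin: centre of its underside.
- bracket: Bystander: dark steel fixture bracket 90 x 70 x 97 mm. Origin: centre of its underside.
- refsphere: Bystander: reference sphere (white ball, 25 mm) on a stem, 115 mm high, foot 60 mm across. Origin: centre of its underside.
- gaugecase: Bystander: wooden gauge block case 85 x 160 x 40 mm. Origin: centre of its underside.
- vblock: Bystander: steel V-block 50 x 45 x 40 mm. Origin: centre of its underside.
- driver: Bystander: screwdriver with a red handle, about 200 mm long, lying on the table near the robot.
- bush: Bystander: brass bush, 24 mm across, 18 mm high, standing on the fixture's plate beside the hub. Origin: centre of its underside.
Things that resemble listed ones, but are neither listed nor needed, are in the scene too. What is shaped like the lock but pink is not meant.

How it is judged (in metres and radians):
On the way, in this order (a step that is already met when the one before it is completed fails the run):
1. the lock is drawn out of its slot, clear of the fixture (horizontal distance between lock_mid and pivot above 0.228 m), for 0.1 s.
2. the arm's pointer has carried the rider level with the mark (5 mm) and holds there for half a second (horizontal distance between pointer_tip and rider_tip below 0.018 m and horizontal distance between rider_tip and mark_tip below 0.005 m), for 0.5 s.
At the end, for the whole second after the job is handed in: The rider's tip stands within 5 mm (2 degrees) of the mark's line, the tensioner arm is back at rest (under 0.03 rad), and the lock lies flat and still on the floor of the tray (horizontal distance between rider_tip and mark_tip below 0.005 m and value of joint tensioner below 0.03 rad and x of lock_mid in the frame of tray between -0.062 and 0.062 m and y of lock_mid in the frame of tray between -0.062 and 0.062 m and height (world z) of lock_mid below 0.026 m and angle between lock_mid's own y axis and vertical between 1.4 and 1.74 rad and linear speed of lock below 0.02 m/s); the robot touches nothing.
It fails at once if the rider is carried more than 8 mm (about 3 degrees) past the mark (x of rider_tip in the frame of mark_tip above 0.008 m).
It fails at once if the arm snaps back (faster than 3 rad/s) (velocity of joint tensioner below -3 rad/s).
It fails at once if the yellow mark is shifted by more than 4 mm (distance of mark_tip from where it was at the start of the episode above 0.004 m).
It fails at once if the lock is dropped (falls faster than 0.8 m/s, out of the fingers) (linear speed of lock above 0.8 m/s and contact force between the fingers and lock below 0.1 N).
It fails at once if a bystander is shifted by more than 20 mm (distance of any of clampstand, bracket, refsphere, gaugecase, vblock, driver, bush from where it was at the start of the episode above 0.02 m).
It also fails if it takes over 64 s, if anything falls off the work surface, if the arm or the gripper's body presses on something with over 40 N, if the wrist force passes 120 N, or if a joint passes its speed limit or range.

## Working session

There is one attempt and no reset: what is moved stays moved. The work goes in short steps, Python scripts to look and compute and a tool call to move; the robot and the scene stay as the last step left them, time stands still between calls to the robot, and variables do not carry over. Pictures are saved under pics/ and viewed, and the job is handed in when it is done.

Besides the shell and the picture viewer there is one more tool, called after "Emit:" by a JSON object that holds its "method" and its "body". step_arm: Moves the arm, as the interface text tells. Its arguments: {"type":"object","properties":{"commands":{"type":"array"},"hand":{"type":"number"},"grip_force":{"type":"number"}},"required":["commands"]}

```bash
mkdir -p pics
cat > h.py <<'E'
from station import *
import numpy as np, cv2
from scipy.spatial.transform import Rotation as R
def cam(n):
    p=camera_params(n); K=np.array(p["camera_matrix"]); o=np.array(p["orientation"],float)
    Rm=R.from_rotvec(o).as_matrix() if o.size==3 else o
    return K,Rm,np.array(p["xyz"],float),p
def proj(n,P):
    K,Rm,t,p=cam(n); c=(np.atleast_2d(P)-t)@Rm; c=c*[1,-1,-1]; q=c@K.T; return q[:,:2]/q[:,2:]
def unproj(n,u,v,d):
    K,Rm,t,p=cam(n); u,v,d=map(lambda a:np.asarray(a,float),(u,v,d))
    c=np.stack([(u-K[0,2])/K[0,0]*d,(v-K[1,2])/K[1,1]*d,d],-1)*[1,-1,-1]
    return c@Rm.T+t
def onz(n,u,v,z):
    K,Rm,t,p=cam(n); a=unproj(n,u,v,np.ones_like(np.asarray(u,float))); dr=a-t
    return t+dr*((z-t[2])/dr[...,2])[...,None]
def save(n,f):
    im,d=get_image(n); cv2.imwrite('pics/'+f,im[:,:,::-1]); np.save('pics/'+f[:-4]+'_d.npy',d); return im,d
E
python3 - <<'E'
from h import *
for n in("side","top"):
    save(n,n+'0.png'); print(n,camera_params(n))
    for w in("rig","lock","tray","rider","mark","tensioner"):
        for r in silhouettes(n,w)[:3]:
            print(n,w,round(r["p"],2),np.round(r["pixel"]),r["mask"].sum())
print(get_state())
E
```

```text
side {'camera_matrix': array([[448.0366305 ,   0.        , 323.99345516],
       [  0.        , 448.0366305 , 200.07429421],
       [  0.        ,   0.        ,   1.        ]]), 'xyz': array([511.44746345, 932.91217971, 992.06168239]), 'orientation': array([ 0.02510424, -1.24292601, -2.86280702])}
side rig 0.89 [308. 192.] 3567
side rig 0.72 [313. 178.] 473
side rig 0.37 [253. 299.] 1393
side lock 0.76 [430. 300.] 551
side lock 0.73 [259. 365.] 636
side lock 0.64 [230. 219.] 370
side tray 0.78 [349. 321.] 5079
side tray 0.27 [306. 192.] 3579
side tensioner 0.58 [312. 178.] 506
top {'camera_matrix': array([[420.35770043,   0.        , 319.35244652],
       [  0.        , 420.35770043, 200.0167336 ],
       [  0.        ,   0.        ,   1.        ]]), 'xyz': array([ 422.16627543,    4.67920597, 1253.49426882]), 'orientation': array([ 0.06026033, -0.11091789, -1.59433171])}
top rig 0.91 [349. 184.] 5500
top lock 0.88 [313. 110.] 306
top lock 0.81 [220. 305.] 342
top lock 0.69 [155. 162.] 433
top tray 0.83 [198. 232.] 3963
top mark 0.3 [307. 185.] 185
top tensioner 0.57 [356. 189.] 728
{'clock': 0.7, 'joint_positions': array([-1.20698964e+00,  2.12895251e-01, -3.44180500e-02,  1.32351381e+00,
       -9.00133066e-06,  1.57081459e+00]), 'joint_vel': array([ 6.21147235e-05, -6.08799146e-04,  5.24095323e-04, -2.13355688e-04,
        2.87239696e-04, -4.55928437e-04]), 'joint_torque': array([ 4.83824319e-03, -6.85823894e+01,  4.87273693e+01,  9.87395069e-04,
        2.53585067e-04, -7.26334150e-06]), 'eef_pos': array([ 177.90398066, -467.24786603,  231.30104117]), 'orientation': array([-3.08973702e+00, -5.68286506e-01,  2.26529070e-05]), 'force': array([ 0.62387854, -0.0813834 , -0.60209679]), 'moment': array([-0.02057809, -0.02546136, -0.05277076]), 'grip_width': 85.16478853123098}
```

View pics/top0.png

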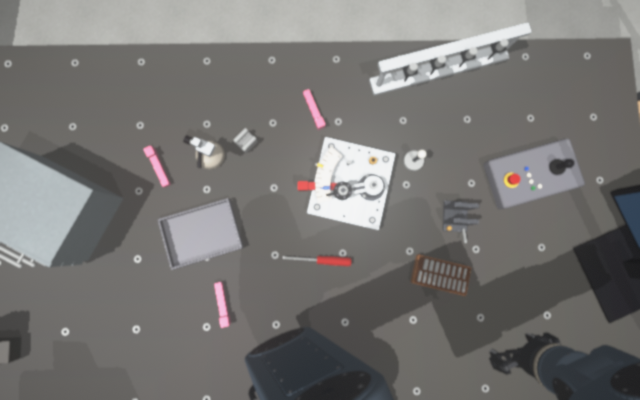

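View pics/side0.png

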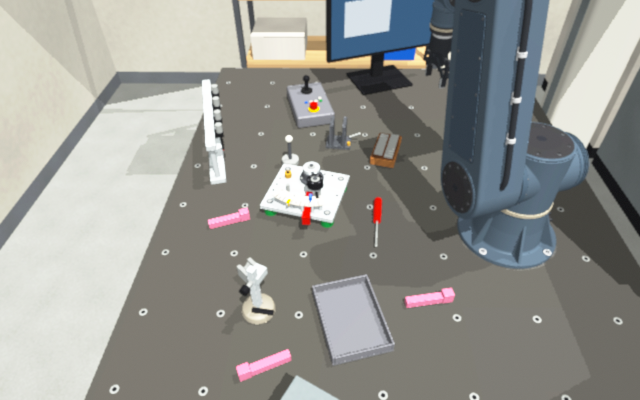

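Run:
```python
import cv2
t=cv2.imread('pics/top0.png'); cv2.imwrite('pics/topz.png',cv2.resize(t[85:265,265:445],None,fx=3.3,fy=3.3,interpolation=cv2.INTER_CUBIC))
t=cv2.imread('pics/side0.png'); cv2.imwrite('pics/sidez.png',cv2.resize(t[110:270,210:400],None,fx=3.6,fy=3.6,interpolation=cv2.INTER_CUBIC))
```

```text
(no output)
```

View pics/topz.png

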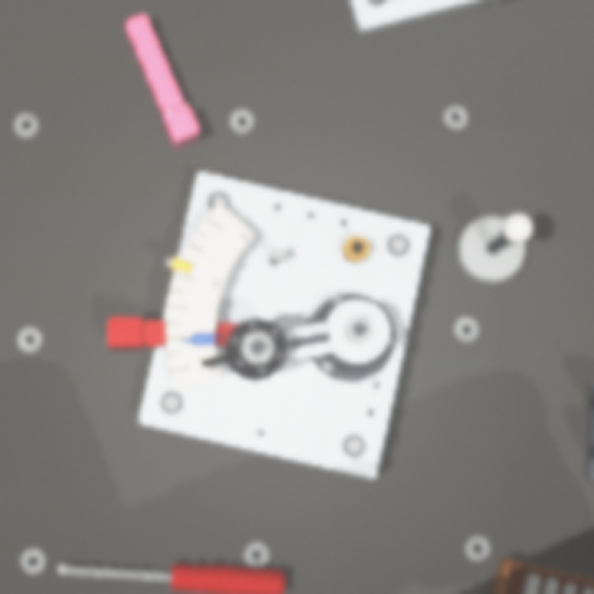

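View pics/sidez.png

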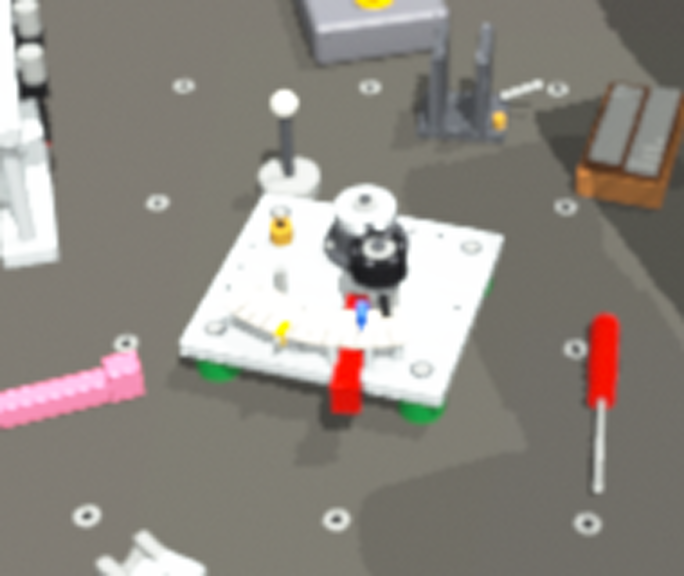

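The top view shows the plate around (350,184), with the red lock's grip at (302,186), the blue rider at (326,188), the yellow mark at (319,165), and the tray centred at (201,234). Next I'll measure these.

```bash
cat > meas.py <<'E'
from h import *
def fitrig(n,f):
    im=cv2.imread(f)[:,:,::-1].astype(int); d=np.load(f[:-4]+'_d.npy')
    v,u=np.mgrid[0:400,0:640]; P=unproj(n,u,v,d)
    m=(d>0)&(abs(P[...,2]-45)<6)&(im.min(2)>150)
    return im,d,P,m
E
python3 - <<'E'
from meas import *
for n in("top","side"):
    im,d,P,m=fitrig(n,f'pics/{n}0.png')
    nn,l,s,c=cv2.connectedComponentsWithStats(m.astype(np.uint8)); 
    k=[i for i in range(1,nn) if s[i,4]>300]
    for i in k:
        v,u=np.where(l==i); Q=onz(n,u,v,45.)
        r=cv2.minAreaRect(Q[:,:2].astype(np.float32)); print(n,s[i,4],r)
    # depth of table
    for (name,cond) in dict(red=(im[...,0]>150)&(im[...,1]<60)&(im[...,2]<60),yellow=(im[...,0]>170)&(im[...,1]>150)&(im[...,2]<110),blue=(im[...,2]>150)&(im[...,0]<110)&(im[...,2]-im[...,1]>40)).items():
        nn,l,s,c=cv2.connectedComponentsWithStats(cond.astype(np.uint8))
        for i in range(1,nn):
            if s[i,4]>=5:
                mm=l==i; print(n,name,s[i,4],c[i].round(1),np.median(P[mm],0).round(1))
    for r in silhouettes(n,"tray")[:1]:
        m=r["mask"]; v,u=np.where(m); Q=onz(n,u,v,32.); print('tray',cv2.minAreaRect(Q[:,:2].astype(np.float32)),np.percentile(P[m][:,2],[5,30,50,95]))
E
```

```text
top 3785 ((600.9247436523438, -130.3077392578125), (211.7844696044922, 230.35501098632812), 75.27784729003906)
top 1174 ((616.9074096679688, -671.4170532226562), (135.35577392578125, 227.25730895996094), 14.524934768676758)
top yellow 55 [508.1 180. ] [ 594.8 -585.6   57.6]
top blue 9 [526. 168.] [ 632.7 -645.1   54.7]
tray ((466.104248046875, 307.894287109375), (156.05770874023438, 215.6059112548828), 16.210702896118164) [ 0.66095801  3.81458813  5.31092457 31.69687615]
side 666 ((617.36865234375, -677.4140014648438), (142.12786865234375, 265.0619201660156), 14.154692649841309)
side 1090 ((649.7101440429688, -135.27774047851562), (218.7857208251953, 135.36758422851562), 75.26315307617188)
side 996 ((538.8424682617188, -106.67271423339844), (217.7971954345703, 98.71588897705078), 75.49994659423828)
side red 33 [313.4 105.1] [ 598.4 -584.6   76.1]
side red 169 [377.1 209.4] [378.7 -63.   23.6]
side red 116 [305.8 216.6] [592.9  25.2  72. ]
side yellow 34 [313.6 109.4] [ 594.5 -583.8   56.8]
side yellow 12 [348.5 143.2] [ 461.9 -414.    22.4]
side yellow 30 [287.7 174.4] [ 662.7 -182.2   61.8]
side yellow 10 [288.1 201.3] [648.7 -36.4  81.1]
side blue 279 [400.2  54.7] [  139.5 -1556.2  -171.9]
tray ((468.332275390625, 322.497802734375), (155.19293212890625, 226.6992950439453), 15.381376266479492) [ 2.29706661  4.91957225  6.20459748 32.31559196]
```

```bash
cat >> meas.py <<'E'
PIV=np.array([586.2,-186.4]); A0=np.radians(100.26)
def redness(im): return np.clip(im[...,0]-np.maximum(im[...,1],im[...,2])-60,0,None)
def yel(im): return np.clip(np.minimum(im[...,0],im[...,1])-im[...,2]-45,0,None)
def blu(im): return np.clip(im[...,2]-np.maximum(im[...,0],im[...,1])-30,0,None)
def blob(n,im,w,z,c=(600,-60),rad=150):
    v,u=np.where(w>0); Q=onz(n,u,v,z)[:,:2]; k=np.hypot(*(Q-c).T)<rad
    Q=Q[k]; ww=w[v[k],u[k]].astype(float); return Q,ww
def polar(Q):
    d=Q-PIV; return np.hypot(d[...,0],d[...,1]), A0-np.arctan2(d[...,1],d[...,0])
def report(n,f):
    im=cv2.imread(f)[:,:,::-1].astype(int)
    for nm,fn,z in(("yel",yel,79.),("blue",blu,85.)):
        Q,w=blob(n,im,fn(im),z); r,t=polar(Q)
        k=(r>110)&(r<185)
        if k.sum()<3: print(nm,'none');continue
        print(n,nm,k.sum(),'t=%.4f r=%.1f [%.0f %.0f]'%(np.average(t[k],weights=w[k]),np.average(r[k],weights=w[k]),r[k].min(),r[k].max()))
E
python3 - <<'E'
from meas import *
for n in("top","side"):
    f=f'pics/{n}0.png'; report(n,f)
    im=cv2.imread(f)[:,:,::-1].astype(int)
    Q,w=blob(n,im,redness(im),77.); r,t=polar(Q); k=(r>168)&(r<240);Q=Q[k];w=w[k]
    print(n,'grip',np.average(Q,axis=0,weights=w),'r',r[k].min(),r[k].max(),'t',np.average(t[k],weights=w),t[k].min(),t[k].max())
E
cat > rect.py <<'E'
from meas import *
import sys
n,f,z,o=sys.argv[1],sys.argv[2],float(sys.argv[3]),sys.argv[4]
im=cv2.imread(f)
# rectified: rig frame, 2.5px/mm; col = -? show x right, y up
xs=np.arange(-120,120,.4); ys=np.arange(230,0,-.4)
X,Y=np.meshgrid(xs,ys); a=np.radians(-14.72)
W=np.stack([PIV[0]+X*np.cos(a)-Y*np.sin(a),PIV[1]+X*np.sin(a)+Y*np.cos(a),np.full_like(X,z)],-1)
q=proj(n,W.reshape(-1,3)).reshape(X.shape+(2,)).astype(np.float32)
out=cv2.remap(im,q[...,0],q[...,1],cv2.INTER_CUBIC)
for t in np.arange(0,51,5):
    b=np.radians(t)-.436
    for r0,r1 in((150,162),):
        p=[(int((r*np.sin(b)+120)/.4),int((230-r*np.cos(b))/.4)) for r in(r0,r1)]
        cv2.line(out,p[0],p[1],(0,160,0),1)
cv2.imwrite(o,out)
E
python3 rect.py top pics/top0.png 78 pics/r_top0.png; python3 rect.py side pics/side0.png 78 pics/r_side0.png
```

```text
top yel 20 t=0.5853 r=161.4 [154 169]
top blue 20 t=0.1673 r=131.7 [124 141]
top grip [592.84610355   4.3079463 ] r 168.40188491259246 213.75507137236949 t 0.21382762908475395 0.14587349086443835 0.27989551085151176
side yel 23 t=0.5796 r=161.7 [151 177]
side blue 23 t=0.1615 r=136.1 [123 154]
side grip [592.55936809  18.39294239] r 171.0913693653538 237.375071161079 t 0.21020889947042448 0.1505765243902104 0.2771865924155896
```

View pics/r_top0.png

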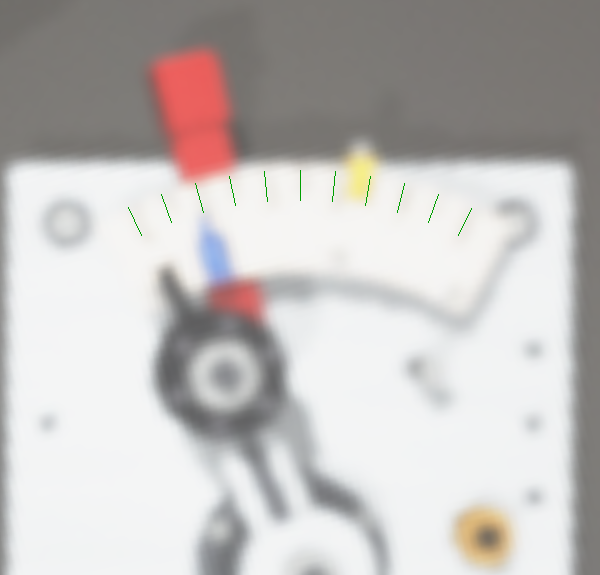

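View pics/r_side0.png

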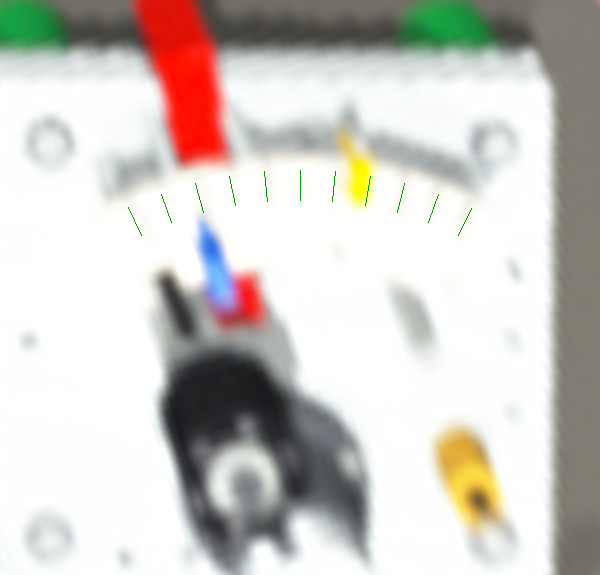

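```bash
cat > plan.py <<'E'
from h import *
def plan(x,y,z,jaw,base=None):
    """print total shift in units for going to x,y,z with jaw axis at world angle jaw deg"""
    s=get_state(); p=np.array(s["eef_pos"]); M=R.from_rotvec(s["orientation"]).as_matrix()
    sh=M.T@(np.array([x,y,z])-p)/40
    cur=np.degrees(np.arctan2(M[1,1],M[0,1])); d=(cur-jaw+90)%180-90
    print('clk %.1f pos'%s["clock"],p.round(1),'axz',M[:,2].round(3),'jaw %.1f'%cur,'j6 %.2f'%s["joint_positions"][5],'F',np.round(s["force"],1),'w %.1f'%s["grip_width"])
    print('shift',sh.round(3),'turn %.2f'%(d/6), 'tool x',M[:,0].round(3),'y',M[:,1].round(3))
E
python3 - <<'E'
from plan import *
PIV=np.array([586.2,-186.4]); u=np.array([np.cos(np.radians(88.1)),np.sin(np.radians(88.1))])
print(PIV+198*u); plan(*(PIV+198*u),150,-1.9)
E
```

```text
[592.76472532  11.49114276]
clk 0.8 pos [ 177.9 -467.3  231.3] axz [ 0.  0. -1.] jaw -69.2 j6 1.57 F [-0.1  0.3 -0.4] w 85.2
shift [13.951 -7.495  2.032] turn -11.21 tool x [0.935 0.356 0.   ] y [ 0.356 -0.935 -0.   ]
```

Emit:
{"method": "step_arm", "body": {"commands": [{"x": 1.1,"y": -0.6,"turn": -1},{"x": 2.2,"y": -1.2,"turn": -2},{"x": 3.3,"y": -1.8,"turn": -3},{"x": 4.4,"y": -2.4,"turn": -4},{"x": 5.5,"y": -3,"turn": -5},{"x": 6.6,"y": -3.6,"turn": -6},{"x": 7.7,"y": -4.2,"turn": -7},{"x": 8.8,"y": -4.8,"turn": -8},{"x": 9.9,"y": -5.4,"turn": -9},{"x": 11,"y": -6,"turn": -10},{"x": 12.5,"y": -6.75,"turn": -11.2},{"x": 13.95,"y": -7.5,"turn": -11.2}], "hand": 50}}

```text
invalid input
```

Run:
```python
from plan import *
plan(592.8,11.5,50,-1.9)
```

```text
clk 0.8 pos [ 177.9 -467.3  231.3] axz [ 0.  0. -1.] jaw -69.2 j6 1.57 F [-0.1  0.3 -0.4] w 85.2
shift [13.952 -7.495  4.532] turn -11.21 tool x [0.935 0.356 0.   ] y [ 0.356 -0.935 -0.   ]
```

Emit:
{"method": "step_arm", "body": {"commands": [{"x": 1.1,"y": -0.6,"z": 0,"turn": -1},{"x": 2.2,"y": -1.2,"z": 0,"turn": -2},{"x": 3.3,"y": -1.8,"z": 0,"turn": -3},{"x": 4.4,"y": -2.4,"z": 0,"turn": -4},{"x": 5.5,"y": -3.0,"z": 0,"turn": -5},{"x": 6.6,"y": -3.6,"z": 0,"turn": -6}], "hand": 50}}

```text
clock: 1.4
eef_pos: [373.9, -237.6, 231.5]
orientation: [2.759, 1.501, 0.0]
force: [1.1, -1.6, -0.1]
grip_width: 50.1
```

Run:
```python
from plan import *
plan(592.8,11.5,50,-1.9)
```

```text
clk 1.4 pos [ 373.9 -237.6  231.5] axz [ 0.001 -0.    -1.   ] jaw -32.9 j6 1.58 F [ 1.1 -1.6 -0.1] w 50.1
shift [8.202 1.207 4.539] turn -5.17 tool x [ 0.544  0.839 -0.   ] y [ 0.839 -0.544  0.001]
```

Emit:
{"method": "step_arm", "body": {"commands": [{"x": 1.1,"y": 0.16,"z": 0,"turn": -0.8},{"x": 2.2,"y": 0.32,"z": 0,"turn": -1.6},{"x": 3.3,"y": 0.48,"z": 0,"turn": -2.4},{"x": 4.4,"y": 0.64,"z": 0,"turn": -3.2},{"x": 5.5,"y": 0.8,"z": 0,"turn": -4.0},{"x": 6.6,"y": 0.96,"z": 0,"turn": -4.6},{"x": 7.6,"y": 1.1,"z": 0.3,"turn": -5.0},{"x": 8.2,"y": 1.2,"z": 1.0,"turn": -5.0},{"x": 8.2,"y": 1.2,"z": 2.0,"turn": -5.0},{"x": 8.2,"y": 1.2,"z": 2.0,"turn": -5.0}]}}

```text
clock: 2.4
eef_pos: [589.8, 9.6, 146.4]
orientation: [-2.277, -2.157, 0.009]
force: [-1.2, -0.7, -0.8]
grip_width: 49.9
```

Run:
```python
from plan import *
plan(592.8,11.5,50,-1.9)
```

```text
clk 2.4 pos [589.8   9.6 146.4] axz [-0.008 -0.    -1.   ] jaw -3.1 j6 1.64 F [-1.2 -0.7 -0.8] w 49.9
shift [0.053 0.093 2.409] turn -0.20 tool x [ 0.054  0.999 -0.001] y [ 0.999 -0.054 -0.008]
```

Emit:
{"method": "step_arm", "body": {"commands": [{"x": 0.05,"y": 0.06,"z": 0.5,"turn": -0.2},{"x": 0.05,"y": 0.06,"z": 1.1,"turn": -0.2},{"x": 0.05,"y": 0.06,"z": 1.1,"turn": -0.2},{"x": 0.05,"y": 0.06,"z": 1.1,"turn": -0.2}]}}

```text
clock: 2.8
eef_pos: [595.3, 10.5, 109.1]
orientation: [2.259, 2.182, 0.001]
force: [0.4, -0.4, 1.3]
grip_width: 49.6
```

Run:
```python
from plan import *
plan(592.8,11.5,50,-1.9)
for n in("top","side"): save(n,n+'1.png')
plan(592.8,11.5,50,-1.9)
a=cv2.imread('pics/top1.png')[120:220,260:360];b=cv2.imread('pics/side1.png')[160:260,255:355]
cv2.imwrite('pics/c1.png',cv2.resize(np.hstack([a,b]),None,fx=4,fy=4,interpolation=cv2.INTER_CUBIC))
```

```text
clk 2.8 pos [595.3  10.5 109.1] axz [ 0.001 -0.    -1.   ] jaw -2.0 j6 1.62 F [ 0.4 -0.4  1.3] w 49.6
shift [ 0.022 -0.064  1.478] turn -0.02 tool x [0.035 0.999 0.   ] y [ 0.999 -0.035  0.001]
clk 2.9 pos [595.9  10.7 109.5] axz [ 0.002  0.    -1.   ] jaw -2.0 j6 1.62 F [-0.  -0.3 -0.2] w 49.8
shift [ 0.018 -0.081  1.486] turn -0.01 tool x [0.035 0.999 0.   ] y [ 0.999 -0.035  0.002]
```

View pics/c1.png

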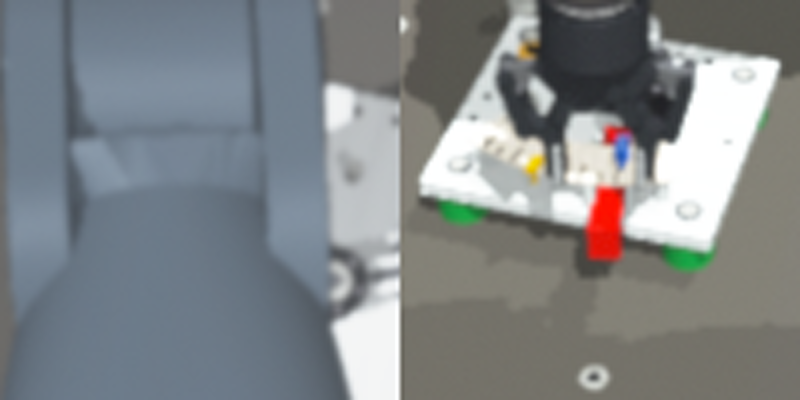

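Run:
```python
from h import *
q=proj("side",[[595.9,10.7,109],[595.9-25,10.7,109],[595.9+25,10.7,109],[592.8,11.5,77],[592.8-.5,-2.5,77],[593.2,25.5,77]])
print((q-[255,160])*4+[400,0])
```

```text
[[598.37360613 180.79632247]
 [633.39119858 181.24050223]
 [563.38739389 180.35254075]
 [604.17562869 213.51220958]
 [605.90249349 200.02868428]
 [602.56022865 227.21119254]]
```

The side view shows the fingers straddling the red grip block. Its end top edge is at about (603,228) in the crop, which matches my projection, so I'm descending and gripping.

Emit:
{"method": "step_arm", "body": {"commands": [{"x": 0.02,"y": -0.06,"z": 0.5,"turn": 0},{"x": 0.02,"y": -0.06,"z": 1.0,"turn": 0},{"x": 0.02,"y": -0.06,"z": 1.48,"turn": 0},{"x": 0.02,"y": -0.06,"z": 1.48,"turn": 0},{"x": 0.02,"y": -0.06,"z": 1.48,"turn": 0}]}}

```text
clock: 3.4
eef_pos: [593.2, 11.7, 49.5]
orientation: [2.259, 2.183, 0.001]
force: [1.1, -1.0, 0.5]
grip_width: 49.8
```

Run:
```python
from plan import *
plan(592.8,11.5,50,-1.9)
```

```text
clk 3.4 pos [593.2  11.7  49.5] axz [ 0.001  0.    -1.   ] jaw -2.0 j6 1.62 F [ 1.1 -1.   0.5] w 49.8
shift [-0.006 -0.01  -0.012] turn -0.01 tool x [0.034 0.999 0.   ] y [ 0.999 -0.034  0.001]
```

Emit:
{"method": "step_arm", "body": {"commands": [{"x": 0,"y": 0,"z": 0,"turn": 0},{"x": 0,"y": 0,"z": 0,"turn": 0},{"x": 0,"y": 0,"z": 0,"turn": 0},{"x": 0,"y": 0,"z": 0,"turn": 0},{"x": 0,"y": 0,"z": 0,"turn": 0},{"x": 0,"y": 0,"z": 0,"turn": 0}], "hand": 15, "grip_force": 40}}

```text
clock: 4.0
eef_pos: [593.5, 11.8, 49.5]
orientation: [2.258, 2.182, 0.002]
force: [-1.5, -0.0, 8.2]
grip_width: 23.2
```

Emit:
{"method": "step_arm", "body": {"commands": [{"x": 0.2,"y": 0,"z": 0,"turn": 0},{"x": 0.4,"y": 0,"z": 0,"turn": 0},{"x": 0.6,"y": 0,"z": 0,"turn": 0},{"x": 0.8,"y": 0,"z": 0,"turn": 0},{"x": 0.8,"y": 0,"z": 0,"turn": 0}]}}

```text
clock: 4.5
eef_pos: [594.4, 44.9, 49.0]
orientation: [2.258, 2.184, 0.002]
force: [-0.9, 4.4, 7.6]
grip_width: 23.2
```

Run:
```python
from plan import *
b=save("side",'side2.png'); plan(593+3,111.8,52,-1.9)
cv2.imwrite('pics/c2.png',cv2.resize(cv2.imread('pics/side2.png')[150:270,235:375],None,fx=4,fy=4,interpolation=cv2.INTER_CUBIC))
```

```text
clk 4.5 pos [594.3  44.9  49.1] axz [ 0.001  0.001 -1.   ] jaw -1.9 j6 1.68 F [-0.9  4.4  6.8] w 23.5
shift [ 1.674 -0.013 -0.072] turn -0.00 tool x [0.033 0.999 0.001] y [ 0.999 -0.033  0.001]
```

View pics/c2.png

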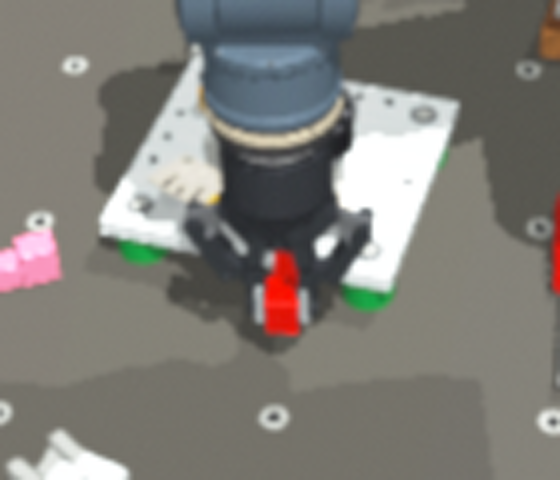

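The lock is held between the jaws and following them out.

Emit:
{"method": "step_arm", "body": {"commands": [{"x": 0.25,"y": 0,"z": -0.02,"turn": 0},{"x": 0.5,"y": 0,"z": -0.02,"turn": 0},{"x": 0.75,"y": 0,"z": -0.02,"turn": 0},{"x": 1.0,"y": 0,"z": -0.02,"turn": 0},{"x": 1.25,"y": 0,"z": -0.02,"turn": 0},{"x": 1.5,"y": 0,"z": -0.02,"turn": 0},{"x": 1.75,"y": 0,"z": -0.02,"turn": 0},{"x": 1.9,"y": 0,"z": -0.02,"turn": 0},{"x": 1.9,"y": 0,"z": -0.02,"turn": 0},{"x": 1.9,"y": 0,"z": -0.02,"turn": 0}]}}

```text
clock: 5.55
eef_pos: [596.2, 119.7, 48.8]
orientation: [-2.259, -2.183, 0.0]
force: [-0.4, -0.1, -0.9]
grip_width: 23.4
```

Run:
```python
from plan import *
b=save("side",'side3.png'); plan(452.6,358,140,16.2)
cv2.imwrite('pics/c3.png',cv2.resize(cv2.imread('pics/side3.png')[150:350,215:415],None,fx=3,fy=3,interpolation=cv2.INTER_CUBIC))
```

```text
clk 5.6 pos [596.3 119.5  48.8] axz [-0. -0. -1.] jaw -2.0 j6 1.80 F [-0.5  0.1 -0.2] w 23.2
shift [ 5.836 -3.795 -2.279] turn -3.03 tool x [ 0.034  0.999 -0.   ] y [ 0.999 -0.034 -0.   ]
```

View pics/c3.png

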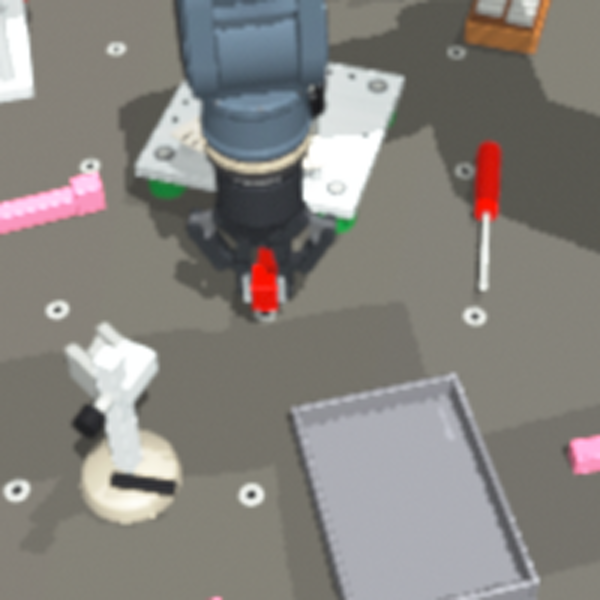

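Emit:
{"method": "step_arm", "body": {"commands": [{"x": 0,"y": 0,"z": -0.6,"turn": 0},{"x": 0.1,"y": -0.1,"z": -1.3,"turn": 0},{"x": 0.6,"y": -0.4,"z": -2.0,"turn": -0.3},{"x": 1.3,"y": -0.85,"z": -2.3,"turn": -0.7},{"x": 2.0,"y": -1.3,"z": -2.3,"turn": -1.1},{"x": 2.7,"y": -1.75,"z": -2.3,"turn": -1.5},{"x": 3.4,"y": -2.2,"z": -2.3,"turn": -1.9},{"x": 4.1,"y": -2.65,"z": -2.3,"turn": -2.3},{"x": 4.8,"y": -3.1,"z": -2.3,"turn": -2.7},{"x": 5.4,"y": -3.5,"z": -2.3,"turn": -3.0},{"x": 5.8,"y": -3.8,"z": -2.3,"turn": -3.0},{"x": 5.8,"y": -3.8,"z": -2.3,"turn": -3.0}]}}

```text
clock: 6.8
eef_pos: [451.2, 358.2, 140.9]
orientation: [-1.887, -2.511, -0.0]
force: [0.2, -0.2, -1.0]
grip_width: 23.9
```

Run:
```python
from plan import *
b=save("side",'side4.png'); b=save("top",'top4.png'); plan(452.6,358,11,16.2)
cv2.imwrite('pics/c4.png',cv2.resize(np.hstack([cv2.imread('pics/side4.png')[210:390,255:445],cv2.imread('pics/top4.png')[180:360,110:300]]),None,fx=2,fy=2,interpolation=cv2.INTER_CUBIC))
```

```text
clk 6.9 pos [452.4 356.5 140.9] axz [ 0. -0. -1.] jaw 16.1 j6 1.96 F [ 0.8 -0.3 -0.4] w 23.5
shift [0.034 0.014 3.248] turn -0.02 tool x [-0.277  0.961 -0.   ] y [0.961 0.277 0.   ]
```

View pics/c4.png

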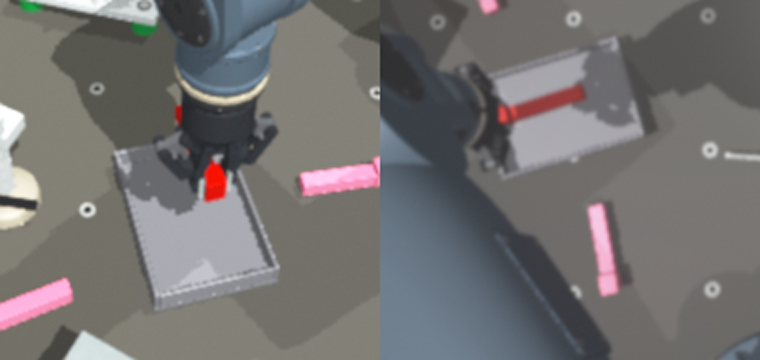

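The lock hangs level over the tray, inside its walls. Lowering it now.

Emit:
{"method": "step_arm", "body": {"commands": [{"x": 0.03,"y": 0,"z": 0.6,"turn": 0},{"x": 0.03,"y": 0,"z": 1.3,"turn": 0},{"x": 0.03,"y": 0,"z": 2.0,"turn": 0},{"x": 0.03,"y": 0,"z": 2.6,"turn": 0},{"x": 0.03,"y": 0,"z": 3.0,"turn": 0},{"x": 0.03,"y": 0,"z": 3.16,"turn": 0},{"x": 0.03,"y": 0,"z": 3.18,"turn": 0},{"x": 0.03,"y": 0,"z": 3.18,"turn": 0}]}}

```text
clock: 7.7
eef_pos: [452.7, 357.8, 14.4]
orientation: [1.89, 2.509, 0.001]
force: [-0.6, 0.0, -0.3]
grip_width: 23.1
```

Emit:
{"method": "step_arm", "body": {"commands": [{"x": 0,"y": 0,"z": 0.05,"turn": 0},{"x": 0,"y": 0,"z": 0.08,"turn": 0},{"x": 0,"y": 0,"z": 0.08,"turn": 0}]}}

```text
clock: 8.0
eef_pos: [452.1, 358.0, 10.8]
orientation: [1.89, 2.51, 0.001]
force: [0.8, 0.3, -0.9]
grip_width: 22.9
```

Emit:
{"method": "step_arm", "body": {"commands": [{"x": 0,"y": 0,"z": 0.03,"turn": 0},{"x": 0,"y": 0,"z": 0.03,"turn": 0},{"x": 0,"y": 0,"z": 0.03,"turn": 0}]}}

```text
clock: 8.3
eef_pos: [452.1, 358.1, 9.8]
orientation: [1.889, 2.51, 0.001]
force: [-1.5, -2.2, 6.2]
grip_width: 23.4
```

Contact (about 6 N), so I'm opening the fingers gently and lifting.

Emit:
{"method": "step_arm", "body": {"commands": [{"x": 0,"y": 0,"z": 0,"turn": 0},{"x": 0,"y": 0,"z": 0,"turn": 0},{"x": 0,"y": 0,"z": 0,"turn": 0},{"x": 0,"y": 0,"z": 0,"turn": 0}], "hand": 50}}

```text
clock: 8.7
eef_pos: [452.0, 357.9, 9.3]
orientation: [1.89, 2.51, -0.0]
force: [0.8, 0.2, 1.1]
grip_width: 50.0
```

Emit:
{"method": "step_arm", "body": {"commands": [{"x": 0,"y": 0,"z": -0.4,"turn": 0},{"x": 0,"y": 0,"z": -1.2,"turn": 0},{"x": 0,"y": 0,"z": -2.2,"turn": 0},{"x": 0,"y": 0,"z": -3.4,"turn": 0},{"x": 0,"y": 0,"z": -4.6,"turn": 0},{"x": 0,"y": 0,"z": -5.2,"turn": 0},{"x": 0,"y": 0,"z": -5.2,"turn": 0}]}}

```text
clock: 9.4
eef_pos: [453.3, 359.0, 221.2]
orientation: [1.889, 2.508, 0.009]
force: [-0.0, 0.1, 0.2]
grip_width: 50.2
```

Run:
```python
from plan import *
b=save("side",'side5.png'); b=save("top",'top5.png')
PIV=np.array([586.2,-186.4]); c=np.radians(100.26-24.98+10.1) 
print('chord mid radial deg',np.degrees(c))
pc=PIV+90*np.array([np.cos(np.radians(100.26)),np.sin(np.radians(100.26))]); print('pulley rest',pc)
plan(pc[0],pc[1],210,-4.6)
cv2.imwrite('pics/c5.png',cv2.resize(np.hstack([cv2.imread('pics/side5.png')[210:390,255:445],cv2.imread('pics/top5.png')[180:360,110:300]]),None,fx=2,fy=2,interpolation=cv2.INTER_CUBIC))
d=np.load('pics/top5_d.npy');v,u=np.mgrid[0:400,0:640];P=unproj("top",u,v,d);im=cv2.imread('pics/top5.png')[:,:,::-1].astype(int)
m=(redness(im) if 'redness' in globals() else np.clip(im[...,0]-np.maximum(im[...,1],im[...,2])-50,0,None))>0
m&=(np.hypot(P[...,0]-466,P[...,1]-312)<140); print(m.sum(),P[m].mean(0),cv2.minAreaRect(P[m][:,:2].astype(np.float32)),np.percentile(P[m][:,2],[5,50,95]))
```

```text
chord mid radial deg 85.38
pulley rest [570.16962388 -97.83913369]
clk 9.5 pos [452.1 358.  217.2] axz [ 0.  0. -1.] jaw 16.0 j6 1.96 F [-0.   0.2 -1.5] w 50.1
shift [-11.769  -0.313   0.178] turn 3.44 tool x [-0.276  0.961  0.   ] y [0.961 0.276 0.   ]
357 [464.27947484 313.74505288  26.85492171] ((465.9423522949219, 316.60601806640625), (29.334503173828125, 133.49655151367188), 17.879085540771484) [ 5.09994154 27.41943782 37.94355651]
```

View pics/c5.png

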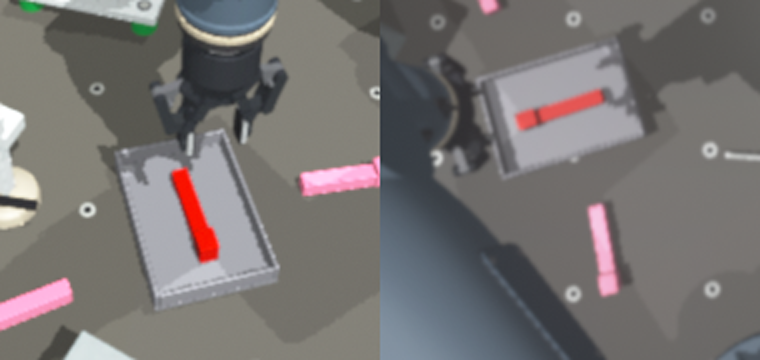

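The lock lies flat and central in the tray, with its jaw-end block at (527,118) in the right half of the crop. Next is the pulley.

Emit:
{"method": "step_arm", "body": {"commands": [{"x": -0.6,"y": 0,"z": 0,"turn": 0.3},{"x": -1.6,"y": -0.05,"z": 0,"turn": 0.6},{"x": -2.7,"y": -0.05,"z": 0,"turn": 1.0},{"x": -3.8,"y": -0.1,"z": 0,"turn": 1.3},{"x": -4.9,"y": -0.15,"z": 0,"turn": 1.7},{"x": -6.0,"y": -0.15,"z": 0,"turn": 2.0},{"x": -7.1,"y": -0.2,"z": 0,"turn": 2.4},{"x": -8.2,"y": -0.2,"z": 0,"turn": 2.7},{"x": -9.3,"y": -0.25,"z": 0,"turn": 3.0},{"x": -10.4,"y": -0.3,"z": 0,"turn": 3.3},{"x": -11.4,"y": -0.3,"z": 0,"turn": 3.4},{"x": -11.8,"y": -0.3,"z": 0,"turn": 3.4}], "hand": 70}}

```text
clock: 10.7
eef_pos: [570.6, -102.1, 215.4]
orientation: [-2.306, -2.131, 0.003]
force: [0.0, 0.9, -0.9]
grip_width: 70.1
```

```bash
cat >> plan.py <<'E'
PIV=np.array([586.2,-186.4]); er=np.array([np.cos(np.radians(85.4)),np.sin(np.radians(85.4))]); et=np.array([er[1],-er[0]])
def tp(a,r=88.5): return PIV+r*er+a*et
E
python3 - <<'E'
from plan import *
print(tp(-23.1)); plan(*tp(-23.1),90,-4.6)
E
```

```text
[570.27201271 -96.3324741 ]
clk 10.7 pos [ 570.6 -102.1  215.4] axz [-0.003 -0.    -1.   ] jaw -4.5 j6 1.47 F [ 0.   0.9 -0.9] w 70.1
shift [ 0.143 -0.01   3.134] turn 0.01 tool x [ 0.079  0.997 -0.   ] y [ 0.997 -0.079 -0.003]
```

Emit:
{"method": "step_arm", "body": {"commands": [{"x": 0.05,"y": 0,"z": 0.5,"turn": 0},{"x": 0.05,"y": 0,"z": 1.2,"turn": 0},{"x": 0.05,"y": 0,"z": 1.7,"turn": 0},{"x": 0.05,"y": 0,"z": 1.7,"turn": 0},{"x": 0.05,"y": 0,"z": 1.7,"turn": 0}]}}

```text
clock: 11.2
eef_pos: [570.6, -96.6, 149.1]
orientation: [-2.303, -2.135, 0.001]
force: [0.3, -0.8, 1.7]
grip_width: 70.3
```

Run:
```python
from plan import *
b=save("side",'side6.png'); plan(*tp(-23.1),90,-4.6)
cv2.imwrite('pics/c6.png',cv2.resize(cv2.imread('pics/side6.png')[110:250,240:400],None,fx=4,fy=4,interpolation=cv2.INTER_CUBIC))
```

```text
clk 11.2 pos [571.2 -96.7 149.9] axz [ 0.  0. -1.] jaw -4.3 j6 1.48 F [ 0.1 -0.5  0.7] w 70.1
shift [ 0.008 -0.024  1.498] turn 0.04 tool x [0.076 0.997 0.   ] y [ 0.997 -0.076  0.   ]
```

View pics/c6.png

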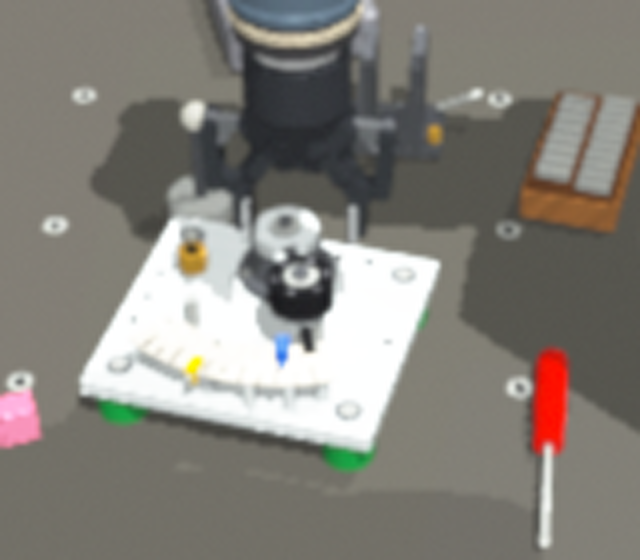

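Run:
```python
from h import *
d=np.load('pics/side6_d.npy')
for (a,b) in((288,222),(300,272),(288,215)):
    u,v=a/4+240,b/4+110; print(unproj("side",u,v,d[int(v),int(u)]))
```

```text
[ 583.59261852 -181.67467861   99.96010026]
[570.03815636 -93.05759202 123.13066815]
[ 584.57551794 -199.62654947   92.78801793]
```

Emit:
{"method": "step_arm", "body": {"commands": [{"x": 0,"y": -0.02,"z": 0.4,"turn": 0},{"x": 0,"y": -0.02,"z": 0.8,"turn": 0},{"x": 0,"y": -0.02,"z": 1.2,"turn": 0},{"x": 0,"y": -0.02,"z": 1.48,"turn": 0},{"x": 0,"y": -0.02,"z": 1.48,"turn": 0},{"x": 0,"y": -0.02,"z": 1.48,"turn": 0}]}}

```text
clock: 11.85
eef_pos: [570.7, -96.9, 90.9]
orientation: [2.304, 2.135, 0.001]
force: [0.6, -0.1, 0.6]
grip_width: 70.0
```

Run:
```python
from plan import *
b=save("side",'side7.png'); plan(*tp(-23.1),90,-4.6)
print((np.array(get_state()["eef_pos"][:2])-PIV)@np.array([er,et]).T)
cv2.imwrite('pics/c7.png',cv2.resize(cv2.imread('pics/side7.png')[130:230,250:370],None,fx=5,fy=5,interpolation=cv2.INTER_CUBIC))
```

```text
clk 11.9 pos [570.9 -97.   91.2] axz [ 0.001 -0.    -1.   ] jaw -4.4 j6 1.48 F [ 0.4  0.  -0.1] w 69.9
shift [ 0.016 -0.016  0.029] turn 0.04 tool x [ 0.076  0.997 -0.   ] y [ 0.997 -0.076  0.001]
[ 87.86880736 -22.46093581]
```

View pics/c7.png

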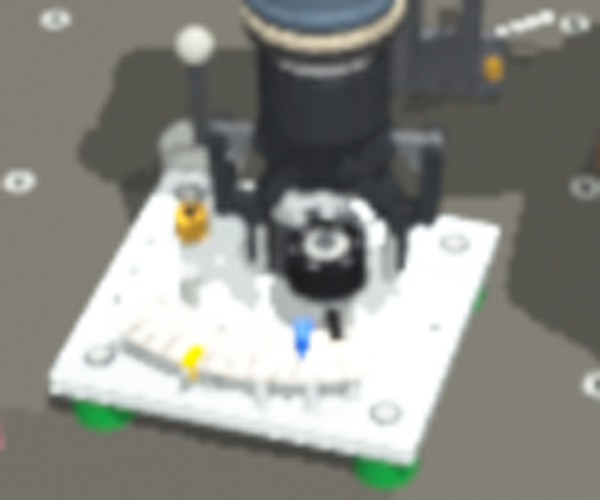

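Fingers straddle the pulley at (325,245) with gaps on both sides. First a partial push, then a measurement.

Emit:
{"method": "step_arm", "body": {"commands": [{"x": 0,"y": 0.1,"z": 0,"turn": 0},{"x": 0,"y": 0.18,"z": 0,"turn": 0},{"x": 0,"y": 0.26,"z": 0,"turn": 0},{"x": 0,"y": 0.34,"z": 0,"turn": 0},{"x": 0,"y": 0.42,"z": 0,"turn": 0},{"x": 0,"y": 0.5,"z": 0,"turn": 0},{"x": 0,"y": 0.58,"z": 0,"turn": 0},{"x": 0,"y": 0.66,"z": 0,"turn": 0},{"x": 0,"y": 0.74,"z": 0,"turn": 0},{"x": 0,"y": 0.82,"z": 0,"turn": 0},{"x": 0,"y": 0.9,"z": 0,"turn": 0},{"x": 0,"y": 0.9,"z": 0,"turn": 0}]}}

```text
clock: 13.1
eef_pos: [605.6, -99.6, 90.0]
orientation: [-2.303, -2.134, 0.002]
force: [-9.4, 0.2, 7.1]
grip_width: 70.1
```

```bash
cat > look.py <<'E'
from meas import *
from plan import plan,er,et
import sys
k=sys.argv[1]
for n in("side","top"):
    save(n,f'{n}{k}.png'); report(n,f'pics/{n}{k}.png')
s=get_state(); a=(np.array(s["eef_pos"][:2])-PIV)@np.array([er,et]).T
print('clk',s["clock"],'r,a',a.round(1),'F',s["force"].round(1),'w %.1f'%s["grip_width"],'arm by finger %.3f'%(0.26+np.arcsin((a[1]-s["grip_width"]/2+26)/90)))
cv2.imwrite(f'pics/c{k}.png',cv2.resize(cv2.imread(f'pics/side{k}.png')[150:230,250:370],None,fx=5,fy=5,interpolation=cv2.INTER_CUBIC))
E
python3 look.py 8
```

```text
side yel 23 t=0.5801 r=161.6 [151 177]
side blue 30 t=0.3355 r=135.4 [120 152]
top yel 20 t=0.5858 r=161.0 [153 169]
blue none
clk 13.2 r,a [88.1 12.2] F [-8.6  0.5  5.9] w 69.6 arm by finger 0.298
```

View pics/c8.png

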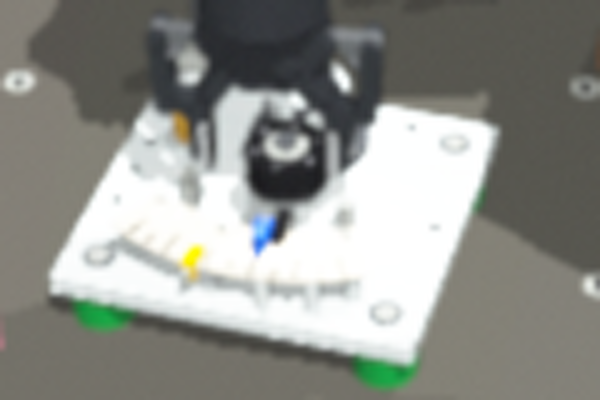

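```bash
cat > tip.py <<'E'
from meas import *
import sys
k=sys.argv[1]
im=cv2.imread(f'pics/side{k}.png')
r=np.arange(118,182,.5); t=np.arange(0,.8,.002)
T,Rr=np.meshgrid(t,r[::-1]); an=A0-T
W=np.stack([PIV[0]+Rr*np.cos(an),PIV[1]+Rr*np.sin(an),np.full_like(T,79.)],-1)
q=proj("side",W.reshape(-1,3)).reshape(T.shape+(2,)).astype(np.float32)
o=cv2.remap(im,q[...,0],q[...,1],cv2.INTER_LINEAR)
i=o[:,:,::-1].astype(int)
for lo in range(122,180,6):
    s=(Rr[:,0]>=lo)&(Rr[:,0]<lo+6)
    row=[lo]
    for fn in(blu,yel):
        w=fn(i)[s].sum(0).astype(float); w[w<.3*w.max()]=0
        row+= ['%.4f'%np.average(t,weights=w) if w.sum()>800 else '-',int(w.sum())]
    print(row)
for tt in np.arange(0,.8,.1): cv2.line(o,(int(tt/.002),120),(int(tt/.002),127),(0,0,255),1)
cv2.imwrite(f'pics/p{k}.png',cv2.resize(o,None,fx=2,fy=3))
E
python3 tip.py 0; python3 tip.py 8
```

```text
[122, '0.1678', 17096, '-', 0]
[128, '0.1684', 16514, '-', 0]
[134, '0.1661', 19272, '-', 0]
[140, '0.1648', 7520, '-', 0]
[146, '-', 416, '0.5901', 2421]
[152, '-', 0, '0.5857', 34580]
[158, '-', 0, '0.5830', 49537]
[164, '-', 0, '0.5776', 39429]
[170, '-', 0, '0.5523', 8002]
[176, '-', 0, '-', 728]
[122, '0.3413', 24529, '-', 0]
[128, '0.3416', 24260, '-', 0]
[134, '0.3499', 21106, '-', 0]
[140, '0.3503', 9240, '-', 0]
[146, '-', 749, '0.5891', 3312]
[152, '-', 0, '0.5858', 36976]
[158, '-', 0, '0.5838', 50799]
[164, '-', 0, '0.5773', 39986]
[170, '-', 0, '0.5541', 8615]
[176, '-', 0, '-', 656]
```

View pics/p8.png

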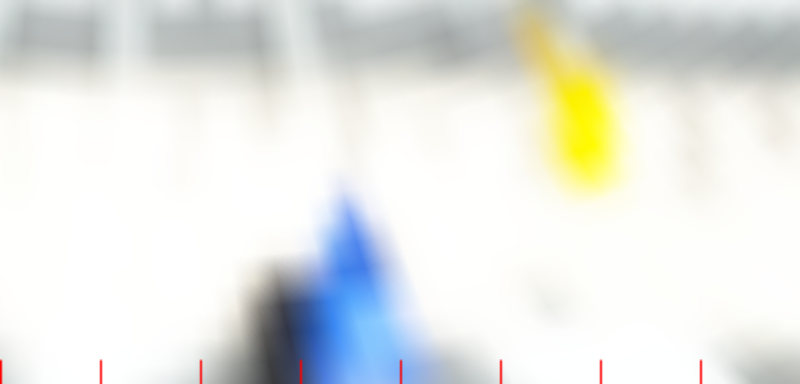

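The polar-rectified view shows the rider tip at 0.350 rad and the mark at 0.5855. I'll advance most of the remaining gap.

Emit:
{"method": "step_arm", "body": {"commands": [{"x": 0,"y": 0.07,"z": 0,"turn": 0},{"x": 0,"y": 0.14,"z": 0,"turn": 0},{"x": 0,"y": 0.21,"z": 0,"turn": 0},{"x": 0,"y": 0.28,"z": 0,"turn": 0},{"x": 0,"y": 0.34,"z": 0,"turn": 0},{"x": 0,"y": 0.39,"z": 0,"turn": 0},{"x": 0,"y": 0.42,"z": 0,"turn": 0},{"x": 0,"y": 0.42,"z": 0,"turn": 0}]}}

```text
clock: 14.0
eef_pos: [621.7, -100.9, 89.9]
orientation: [-2.303, -2.134, 0.003]
force: [-12.3, 0.6, 8.5]
grip_width: 70.0
```

```bash
python3 look.py 9; python3 tip.py 9
```

```text
side yel 23 t=0.5798 r=161.6 [151 177]
side blue 27 t=0.5070 r=136.5 [121 154]
top yel 19 t=0.5850 r=161.1 [154 169]
blue none
clk 14.1 r,a [88.1 28.5] F [-11.8   1.    8.4] w 69.8 arm by finger 0.479
[122, '0.5217', 21443, '-', 0]
[128, '0.5258', 28375, '-', 0]
[134, '0.5288', 25185, '-', 0]
[140, '0.5267', 9483, '-', 0]
[146, '-', 456, '0.5913', 2742]
[152, '-', 0, '0.5867', 36518]
[158, '-', 0, '0.5826', 49750]
[164, '-', 0, '0.5770', 39013]
[170, '-', 0, '0.5535', 8402]
[176, '-', 0, '-', 648]
```

View pics/p9.png

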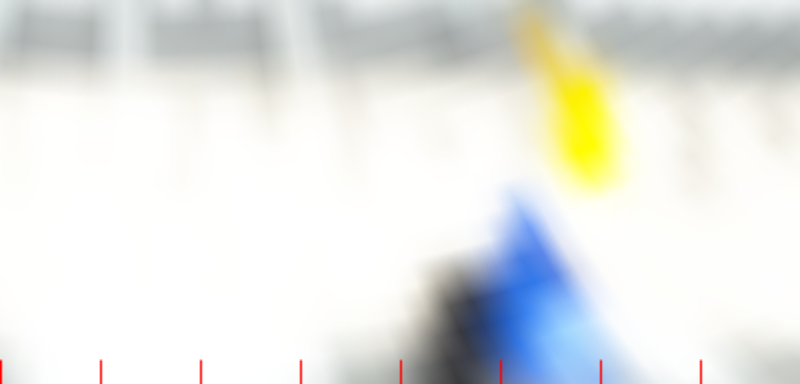

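View pics/c9.png

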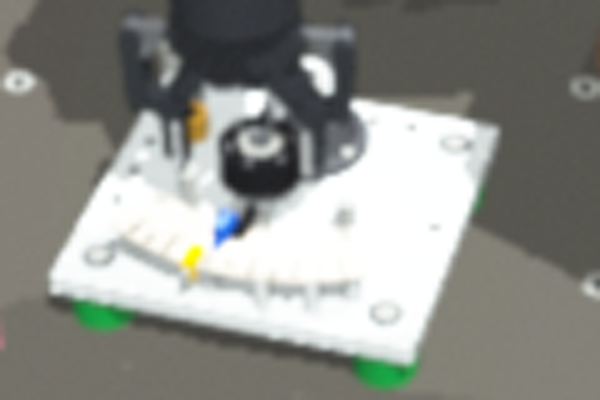

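Emit:
{"method": "step_arm", "body": {"commands": [{"x": 0,"y": 0.04,"z": 0,"turn": 0},{"x": 0,"y": 0.08,"z": 0,"turn": 0},{"x": 0,"y": 0.11,"z": 0,"turn": 0},{"x": 0,"y": 0.13,"z": 0,"turn": 0},{"x": 0,"y": 0.14,"z": 0,"turn": 0},{"x": 0,"y": 0.14,"z": 0,"turn": 0},{"x": 0,"y": 0.14,"z": 0,"turn": 0}]}}

```text
clock: 14.8
eef_pos: [627.0, -101.3, 89.9]
orientation: [-2.303, -2.134, 0.003]
force: [-13.4, 0.6, 8.3]
grip_width: 70.0
```

```bash
python3 look.py 10; python3 tip.py 10
```

```text
side yel 23 t=0.5790 r=161.7 [151 177]
side blue 28 t=0.5673 r=136.7 [123 149]
top yel 19 t=0.5846 r=161.1 [154 169]
blue none
clk 14.9 r,a [88.1 33.8] F [-13.6   2.    9.4] w 70.1 arm by finger 0.539
[122, '0.5907', 24073, '-', 0]
[128, '0.5886', 27321, '-', 0]
[134, '0.5908', 26874, '-', 0]
[140, '0.5874', 8348, '-', 0]
[146, '-', 0, '0.5888', 2946]
[152, '-', 0, '0.5851', 35136]
[158, '-', 0, '0.5822', 47014]
[164, '-', 0, '0.5769', 39369]
[170, '-', 0, '0.5541', 8653]
[176, '-', 0, '-', 632]
```

View pics/p10.png

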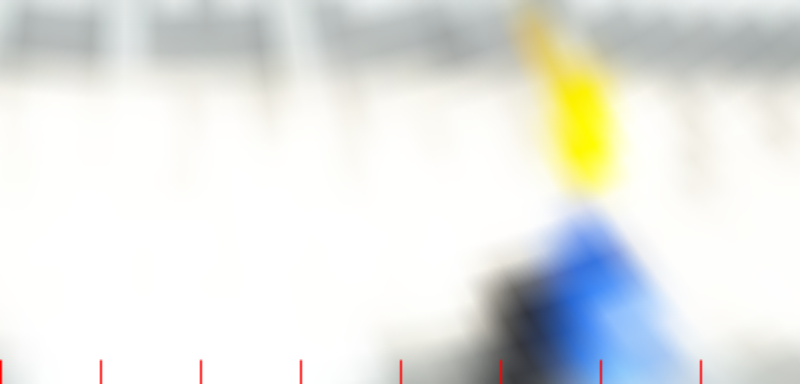

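View pics/c10.png

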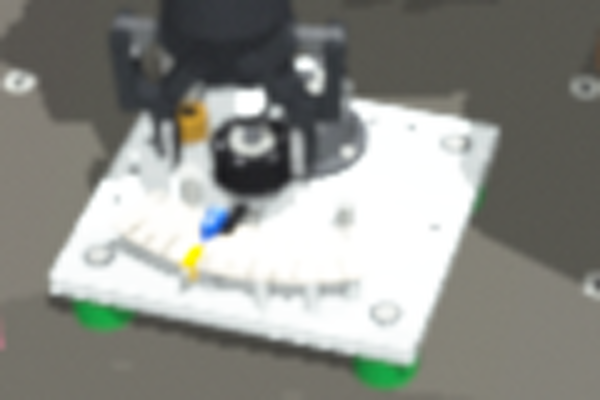

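The blue tip meets the yellow tab: 0.587 against 0.585–0.589 rad. Hold for a second.

Emit:
{"method": "step_arm", "body": {"commands": [{"x": 0,"y": 0,"z": 0,"turn": 0},{"x": 0,"y": 0,"z": 0,"turn": 0},{"x": 0,"y": 0,"z": 0,"turn": 0},{"x": 0,"y": 0,"z": 0,"turn": 0},{"x": 0,"y": 0,"z": 0,"turn": 0},{"x": 0,"y": 0,"z": 0,"turn": 0},{"x": 0,"y": 0,"z": 0,"turn": 0},{"x": 0,"y": 0,"z": 0,"turn": 0},{"x": 0,"y": 0,"z": 0,"turn": 0},{"x": 0,"y": 0,"z": 0,"turn": 0},{"x": 0,"y": 0,"z": 0,"turn": 0},{"x": 0,"y": 0,"z": 0,"turn": 0}]}}

```text
clock: 16.1
eef_pos: [627.0, -101.3, 89.9]
orientation: [-2.303, -2.134, 0.003]
force: [-14.0, 1.3, 9.3]
grip_width: 69.9
```

```bash
python3 look.py 11; python3 tip.py 11 | head -6
```

```text
side yel 23 t=0.5790 r=161.7 [151 177]
side blue 29 t=0.5673 r=136.7 [123 149]
top yel 19 t=0.5846 r=161.1 [154 169]
blue none
clk 16.2 r,a [88.1 33.9] F [-13.3   0.4   8.9] w 70.1 arm by finger 0.540
[122, '0.5907', 24121, '-', 0]
[128, '0.5880', 27696, '-', 0]
[134, '0.5907', 26917, '-', 0]
[140, '0.5873', 8246, '-', 0]
[146, '-', 0, '0.5888', 2996]
[152, '-', 0, '0.5855', 34544]
```

Emit:
{"method": "step_arm", "body": {"commands": [{"x": 0,"y": -0.04,"z": 0,"turn": 0},{"x": 0,"y": -0.1,"z": 0,"turn": 0},{"x": 0,"y": -0.18,"z": 0,"turn": 0},{"x": 0,"y": -0.26,"z": 0,"turn": 0},{"x": 0,"y": -0.34,"z": 0,"turn": 0},{"x": 0,"y": -0.42,"z": 0,"turn": 0},{"x": 0,"y": -0.5,"z": 0,"turn": 0},{"x": 0,"y": -0.58,"z": 0,"turn": 0},{"x": 0,"y": -0.66,"z": 0,"turn": 0},{"x": 0,"y": -0.74,"z": 0,"turn": 0},{"x": 0,"y": -0.82,"z": 0,"turn": 0},{"x": 0,"y": -0.9,"z": 0,"turn": 0}]}}

```text
clock: 17.4
eef_pos: [591.9, -98.6, 90.1]
orientation: [-2.304, -2.135, 0.001]
force: [-6.2, 0.3, 5.3]
grip_width: 70.0
```

Emit:
{"method": "step_arm", "body": {"commands": [{"x": 0,"y": -0.06,"z": 0,"turn": 0},{"x": 0,"y": -0.12,"z": 0,"turn": 0},{"x": 0,"y": -0.18,"z": 0,"turn": 0},{"x": 0,"y": -0.24,"z": 0,"turn": 0},{"x": 0,"y": -0.3,"z": 0,"turn": 0},{"x": 0,"y": -0.36,"z": 0,"turn": 0},{"x": 0,"y": -0.42,"z": 0,"turn": 0},{"x": 0,"y": -0.48,"z": 0,"turn": 0},{"x": 0,"y": -0.52,"z": 0,"turn": 0},{"x": 0,"y": -0.52,"z": 0,"turn": 0}]}}

```text
clock: 18.4
eef_pos: [571.7, -97.0, 90.1]
orientation: [2.304, 2.135, 0.0]
force: [0.9, -0.0, -0.7]
grip_width: 70.0
```

```bash
python3 look.py 12; python3 tip.py 12 | head -6
```

```text
side yel 23 t=0.5799 r=161.5 [151 177]
side blue 24 t=0.5698 r=138.2 [124 149]
top yel 20 t=0.5850 r=160.8 [153 169]
blue none
clk 18.5 r,a [ 87.9 -21.4] F [ 0.2 -1.  -0.3] w 69.8 arm by finger -0.084
[122, '0.5971', 18680, '-', 0]
[128, '0.5940', 27251, '-', 0]
[134, '0.5930', 25351, '-', 0]
[140, '0.5872', 8720, '-', 0]
[146, '-', 1, '0.5890', 3311]
[152, '-', 0, '0.5858', 37389]
```

View pics/c12.png

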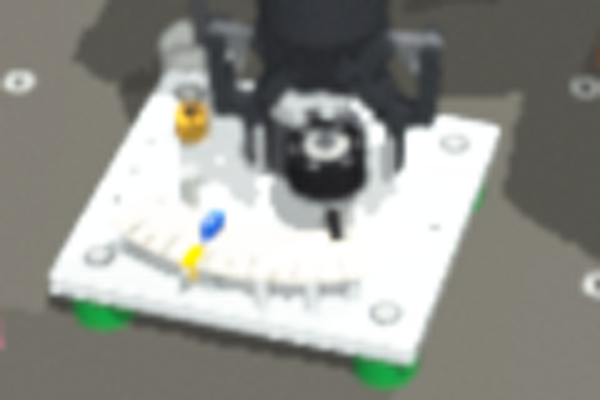

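The rider stayed at the mark and the pulley is back at rest at (325,145), with force near zero. Now I'll lift straight up and move away so the top view is clear.

Emit:
{"method": "step_arm", "body": {"commands": [{"x": 0,"y": 0,"z": -0.3,"turn": 0},{"x": 0,"y": 0,"z": -0.8,"turn": 0},{"x": 0,"y": 0,"z": -1.6,"turn": 0},{"x": 0,"y": 0,"z": -2.6,"turn": 0},{"x": 0,"y": 0,"z": -3.6,"turn": 0},{"x": -0.3,"y": -0.3,"z": -3.8,"turn": 0},{"x": -1.2,"y": -1.0,"z": -3.8,"turn": 0},{"x": -2.2,"y": -1.8,"z": -3.8,"turn": 0},{"x": -3.2,"y": -2.6,"z": -3.8,"turn": 0},{"x": -4.2,"y": -3.4,"z": -3.8,"turn": 0},{"x": -5.2,"y": -4.2,"z": -3.8,"turn": 0},{"x": -5.6,"y": -4.5,"z": -3.8,"turn": 0}]}}

```text
clock: 19.7
eef_pos: [372.4, -308.7, 242.6]
orientation: [2.306, 2.132, -0.001]
force: [0.1, -0.1, -0.7]
grip_width: 70.2
```

Emit:
{"method": "step_arm", "body": {"commands": [{"x": -0.7,"y": -0.7,"z": 0,"turn": 0},{"x": -1.4,"y": -1.4,"z": 0,"turn": 0},{"x": -2.0,"y": -2.0,"z": 0,"turn": 0},{"x": -2.5,"y": -2.5,"z": 0,"turn": 0},{"x": -2.5,"y": -2.5,"z": 0,"turn": 0},{"x": -2.5,"y": -2.5,"z": 0,"turn": 0}]}}

```text
clock: 20.3
eef_pos: [267.4, -399.0, 242.3]
orientation: [2.306, 2.134, 0.0]
force: [0.3, -0.5, 0.0]
grip_width: 70.5
```

```bash
python3 look.py 13; python3 tip.py 13 | head -6; python3 rect.py top pics/top13.png 79 pics/r13.png
```

```text
side yel 23 t=0.5796 r=161.6 [151 177]
side blue 21 t=0.5668 r=138.7 [125 149]
top yel 20 t=0.5852 r=161.4 [154 169]
top blue 21 t=0.5839 r=132.4 [124 142]
clk 20.4 r,a [-236.8 -299.8] F [ 0.7 -1.  -0.1] w 69.8 arm by finger nan
[122, '0.5917', 14796, '-', 0]
[128, '0.5907', 23755, '-', 0]
[134, '0.5925', 23748, '-', 0]
[140, '0.5877', 7960, '-', 0]
[146, '-', 0, '0.5888', 3402]
[152, '-', 0, '0.5852', 36852]look.py:8: RuntimeWarning: invalid value encountered in arcsin
  print('clk',s["clock"],'r,a',a.round(1),'F',s["force"].round(1),'w %.1f'%s["grip_width"],'arm by finger %.3f'%(0.26+np.arcsin((a[1]-s["grip_width"]/2+26)/90)))
```

View pics/r13.png

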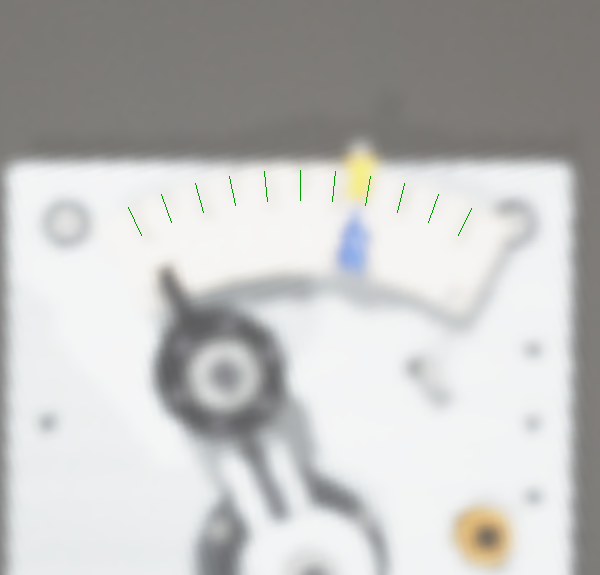

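View pics/side13.png

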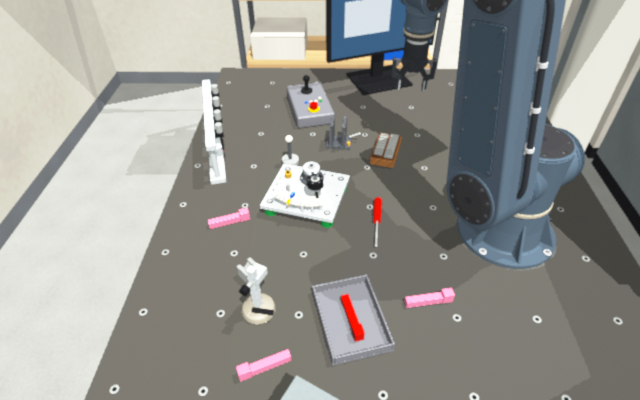

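The top view has the rider at 0.584 and the mark at 0.585 rad. The pointer is back at its starting place, the lock is in the tray at (352,316) in the side view, and the bystanders haven't moved. Handing in.

```bash
python3 -c "
from station import *
print(close_job())"
```

```text
the job is handed in; nothing more can be done
None
```

The job is done and handed in at about 20 s of the 64 s allowed. The hand-in reports no verdict, so what follows rests on my own last checks.

**Lock:** I drew the red lock about 108 mm straight out along its slot. It lies flat near the middle of the grey tray.

**Rider:** I pushed the pulley with one jaw pad until the rider reached the mark and held it there for over a second. I then eased the arm back in contact at about 0.4 rad/s.

**Last checks:**
- **Top view:** the rider is at 0.584 rad and the mark at 0.585, about 0.2 mm apart.
- **Side view:** the rider's tip is at 0.588 and the mark at 0.585–0.589. The whole-blob centroid there reads 0.567 against 0.580; I put that down to the rider's height and relied on the tip. Even at face value it is about 2 mm, inside the 5 mm limit.
- **Arm at rest:** the pointer is back where it started in the pictures, and the force on the tool was near zero before I lifted off.
- **Everything else:** the mark and the bystanders look unmoved, and the robot stands clear of everything.

**Disagreements along the way:**
- **Arm angle:** the angle worked out from the finger position was about 0.02 rad higher than the camera reading. I put that down to give in the fingers and went by the camera.
- **Refused call:** my first move call was refused as invalid input, before anything moved.

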